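Draw the filter plate from the air sampler and present it

TASK

Pull the drawer of the small grey air sampler out to its stop, swing its cover flap up and well open, then draw out the filter plate hidden beneath it (the framed mesh plate with the grip tab on top; leave the plain blank plate in its slot). Hold the filter plate up in the gripper, upright and still, its lower edge about 25 cm above the bench and its broad face turned squarely toward the near edge of the bench, and finish while still holding it there. Leave the drawer out, the flap open and the things beside the sampler undisturbed.

Things in the scene. Friction and masses are not known exactly. Their poses are not given: they have to be found in the camera images.
- sampler: Air sampler: low grey case fixed on the bench, 165 (x) x 170 (y) x 97 mm high, with a drawer in its front. Origin on the bench under the case (front face 85 mm in -x, back 80 mm in +x); own -x is its front and the way its drawer slides out, y to the left seen from the robot, z up. It stands turned by up to 0.3 rad.
- drawer (a joint): Drawer of the sampler, 0 shut to 0.148 m at its stop; needs about 6 N to slide and stays where it is left. Front panel is 158 mm wide, its top 58 mm above the bench; inside, the rims are 52 to 56 mm above the bench.
- drawer_handle (a point): Middle of the drawer's bar handle: round steel bar of 10 mm diameter and 100 mm length along the sampler's y, 68 mm above the bench, its axis 44 mm in front of the front panel; it is carried by a bent post at each end and is free all round between them. Moves with the drawer.
- flap (a joint): Cover flap (plastic hood) on the drawer, hinged along the sampler's y at its rear edge: 0 shut, 1.8 rad fully open, leaning back past upright. A stiff hinge: it stays wherever it is left; about 1.5 N at the tongue moves it. Hood 82 (x) x 130 (y) x 27 mm, its top 87 mm above the bench when shut; it can be opened only with the drawer out.
- flap_tongue (a point): Middle of the flap's lifting tongue: tab 31 mm long (sticks forward, -x, from the hood), 24 mm wide (y), 8 mm thick, 79 mm above the bench when shut; turns with the flap. Free at both sides and 60 mm beneath; its tip ends 2.5 mm behind the drawer's front panel, whose top is 17 mm below its underside. Pinched by its y sides it turns between the pads only stiffly.
- flap_hinge (a point): Middle of the flap's hinge line (along the sampler's y), 62 mm above the bench; moves with the drawer. The tongue's middle lies 97 mm in front of it and 17 mm above it when the flap is shut.
- filter_plate: Filter plate, loose, about 60 g: aluminium frame with mesh, 56 (own x) x 8 (own y) x 46 mm high, grip tab on top. Stands in one of the drawer's two slots (22 mm left or right of the middle, 10 mm wide, 36 mm deep), faces to the sampler's sides, under the flap. Origin: middle of its lower edge, 14 mm above the bench in the slot; x and z as the sampler's.
- filter_tab (a point): Middle of the filter plate's grip tab: 24 mm (plate's x) x 8 mm thick (plate's y) x 20 mm high, standing on the plate's top edge, 8 mm in front (-x) of the plate's middle and 56 mm above its lower edge. The tab stands 60 to 80 mm above the bench when the plate is in its slot, clear above the drawer's rims.
- blank_plate: Blank plate in the other slot: same plain aluminium body 56 x 8 x 46 mm without a tab or mesh; its top is 60 mm above the bench. Origin in the middle of its lower edge. Stays in its slot.
- bench_axes (a point): A fixed reference point on the bench top. Its axes are the world axes: x points away from the robot, square to the near edge of the bench, y to the left. The filter plate's broad face is to look along x (either face).
- loupe: Bystander: black loupe, 37 mm across, 34 mm high, standing on the blue mat left of the drawer. Origin under its middle.
- label_roll: Bystander: white label roll lying on the blue mat left of the case, 64 mm across, 24 mm high. Origin under its middle.
- weight_200: Bystander: calibration weight right of the case, 28 mm across, 50 mm high. Origin under its middle.
- dispenser: Tall white machined dispenser standing fixed on the bench right of the sampler, 320 (x) x 315 (y) x 482 mm high, its origin under its middle. An obstacle between the arm's start and the work: draw the arm back before swinging past it.

How it is judged:
By the outcome, as a careful person would: the job done as asked, in the order asked, and still so for the second after the job is handed in, while the arm keeps its last pose, push and grip.
It also fails if it takes over 72 s, if anything falls off the work surface, if the arm or the gripper's body presses on something with over 40 N, if the wrist force passes 120 N, or if a joint passes its speed limit or range.

ROBOT

A 6-joint arm with a two-finger parallel gripper is mounted at the origin on a cart in front of the work surface, level with it; the furniture and walls round the work are solid. World frame = base frame: x ahead of the robot, y to its left, z up, the work surface at z = 0. Lengths are in m, angles in rad, forces in N, time in s.
With the tool pointing down it reaches from about 0.35 to 0.975 m from the base axis. Payload 4.9 kg.
Tool frame: the origin (TCP) lies at the very end of the fingers, on their centre line; the grasp point (between the pads) lies 19 mm behind it (ctrl.grasp_offset is the distance from the TCP to the grasp point, in m); z points along the fingers, y is the line along which they close (so a half turn about z gives the same grasp; the last joint's range is limited). The gripper opens to 85 mm and grips with 20 to 120 N. Pads are 22 mm wide; open, the fingers measure 114 mm over their backs; the gripper's body (76 mm by 85 mm) begins 54 mm behind the grasp point. The pads swing forward as they close: fully open they stand 13 mm farther back than shut.
Start: joints at [-1.362, 0.053, 1.613, -0, 1.476, -0.119], TCP at [0.201, -0.592, 0.231] pointing down, gripper open.
Joint ranges: [-3.01, 3.01], [-1.01, 2.22], [0.06, 2.58], [-1.02, 4.17], [0.09, 2.62], [-3.14, 3.14]. Speed limits (rad/s): [2.57, 2.57, 3.14, 3.14, 3.14, 3.14].

INTERFACE

Orientations are given as a rotation vector (axis times angle).
In Python, from station import ctrl, optics gives the robot as it stands.
- The arm moves only by the shell command python3 -m handwheel 'ROWS' [OPENING] [FORCE]. ROWS is JSON, a list of rows, each an object of numbers: "tx", "ty", "tz": the shift along the tool's x, y, z in mm; "roll": the turn about the tool's z in rad. A call has 1 to 12 rows; each row shifts and turns the commanded pose from where the row before left it, along the tool's axes as they then stand; what a row does not reach is not made up. A row lasts 1/12 s, in which the tool goes at most 41.7 mm and 7.16 degrees, less where a joint would pass 70% of its speed; a pose out of reach is approached as far as the arm can. A call with a gripper value outside its range is refused whole. OPENING is the finger opening in mm, from 0 to 85.4, set as the call begins (- or left out, the last holds). The fingers move at their own pace and stop on an object; FORCE is the grip in N (left out, the last holds). Time passes only in rows, so rows that do not move let the fingers close. It gives the time, the measured TCP pose, the force, the opening and the grip force at its end, in the units of the state.
- ctrl.get_obs(): the state, without advancing time (a new reading comes with each control period).
- optics.get_image(name): name is "side" or "top" or "wrist"; returns (picture, depth): 400x640x3 uint8, red, green, blue; 400x640 float32, m along the optical axis (not along the pixel's ray), 0 where there is no reading.
- optics.camera_params(name): a dict with "mtx" (3x3 intrinsics, pixels), "extrinsics" (4x4, takes a point from camera to world coordinates); the wrist camera has in their place "tool_from_camera" (4x4, takes a point from camera to tool coordinates, whose origin is the TCP and whose axes are the flange's). Camera axes: x right, y down, z forward; pixel columns grow to the right and rows downward; lengths in m; the calibration is good to about 2 mm. A picture is of the moment at which its call begins: read the wrist's pose just before it. camera_params takes no time and is no camera call.
- ctrl.finish_job(): hands the job in; it is judged then, once.
The state is a dict: "t": time; "q": joint angles; "dq": joint speeds; "effort": joint torques, N m; "tool_pos": TCP position; "tool_rot": TCP orientation; "contact_force": force on the tool from outside, world axes, zero at the start; "wrist_torque": the same for the moment, N m; "opening": finger opening in m; "grip_force": force on a finger pad.
Only numpy, scipy, OpenCV 4.12 (cv2) and the standard library are available. Lean on these libraries where they do the work, as an engineer would, in place of code of your own. Each camera call takes 0.05 s, during which the arm holds its last target. There are 200 camera calls.

## Working session

There is one attempt and no reset: what is moved stays moved. The work goes in short steps, Python scripts to look and compute and a shell command to move; the robot and the scene stay as the last step left them, time stands still between calls to the robot, and variables do not carry over. Pictures are saved under pics/ and viewed, at most 10 in all, crops included, and the job is handed in when it is done.

```bash
mkdir -p pics; cat > h.py <<'E'
from station import ctrl, optics
import numpy as np, cv2
from scipy.spatial.transform import Rotation as R
def grab(n):
    o=ctrl.get_obs(); p,d=optics.get_image(n); c=optics.camera_params(n)
    if n=="wrist":
        T=np.eye(4);T[:3,:3]=R.from_rotvec(o["tool_rot"]).as_matrix();T[:3,3]=o["tool_pos"]
        E=T@np.array(c["tool_from_camera"])
    else: E=np.array(c["extrinsics"])
    return p,d,np.array(c["mtx"]),E
def cloud(d,K,E):
    v,u=np.mgrid[:d.shape[0],:d.shape[1]]
    P=np.stack([(u-K[0,2])/K[0,0]*d,(v-K[1,2])/K[1,1]*d,d],-1)
    W=P@E[:3,:3].T+E[:3,3]; W[d<=0]=np.nan
    return W
def ray(u,v,z,K,E):
    r=E[:3,:3]@np.linalg.inv(K)@[u,v,1]; return E[:3,3]+r*(z-E[2,3])/r[2]
def save(n,p): cv2.imwrite("pics/"+n+".png",p[...,::-1])
E
python3 - <<'E'
from h import *
for n in("top","side"):
    p,d,K,E=grab(n); save(n+"0",p); print(n,E.round(3).tolist(),K.round(1).tolist(),(d>0).mean())
    np.savez(n+"0",p=p,d=d,K=K,E=E)
print(ctrl.get_obs())
E
```

```text
top [[0.024, -0.98, 0.196, 0.353], [-1.0, -0.027, -0.016, 0.102], [0.021, -0.196, -0.98, 1.313], [0.0, 0.0, 0.0, 1.0]] [[513.0, 0.0, 321.2], [0.0, 513.0, 204.6], [0.0, 0.0, 1.0]] 0.996046875
side [[-0.858, -0.343, 0.382, 0.222], [-0.513, 0.557, -0.653, 0.736], [0.011, -0.756, -0.654, 0.756], [0.0, 0.0, 0.0, 1.0]] [[381.2, 0.0, 323.8], [0.0, 381.2, 195.8], [0.0, 0.0, 1.0]] 0.99606640625
{'t': 0.1, 'q': array([-1.36203224e+00,  5.33012712e-02,  1.61412652e+00,  2.24197821e-05,
        1.47599019e+00, -1.18986036e-01]), 'dq': array([-0.00072455, -0.00206912, -0.00202892, -0.00157295,  0.00062829,
        0.00032255]), 'effort': array([ 1.71995166e-04, -3.94905710e+01, -3.71361351e+01, -1.52842981e-04,
        3.95689261e-03, -1.48895552e-06]), 'tool_pos': array([ 0.20109651, -0.59118669,  0.23019751]), 'tool_rot': array([-3.09770369e+00, -5.12226521e-01,  9.35883221e-05]), 'contact_force': array([-1.34328807, -0.39442792,  0.86900641]), 'wrist_torque': array([ 0.01992093,  0.03801994, -0.05742916]), 'grip_force': 0.0, 'opening': 0.08525764894785379}
```

View pics/top0.png

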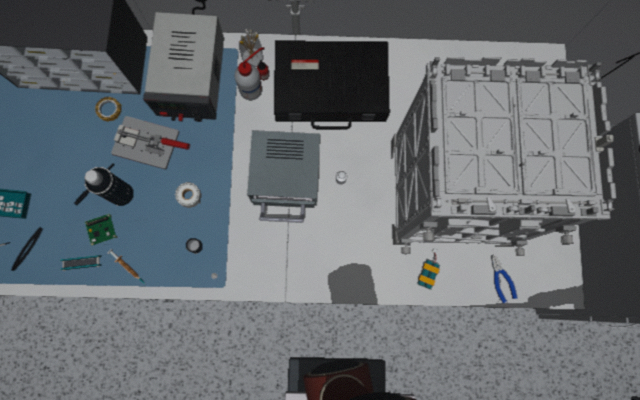

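View pics/side0.png

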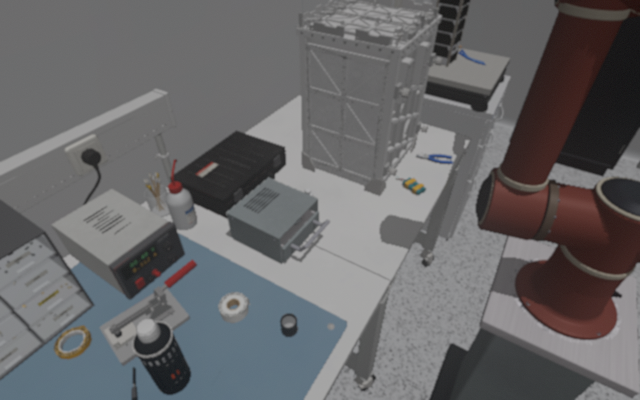

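The top view shows the sampler at about (285,165) with its handle bar at (281,211), the loupe at (193,245), the roll at (188,194), the weight at (341,177) and the dispenser at (510,150). The side view shows the same, with the arm folded at the right.

```bash
python3 - <<'E'
from h import *
for n,box in(("top",(235,125,325,225)),("side",(220,175,335,265))):
    z=np.load(n+"0.npz"); W=cloud(z["d"],z["K"],z["E"]); x0,y0,x1,y1=box
    S=W[y0:y1,x0:x1].reshape(-1,3); S=S[~np.isnan(S[:,0])]
    print(n,np.histogram(S[:,2],np.arange(-.01,.12,.01))[0])
    T=S[(S[:,2]>.088)&(S[:,2]<.105)]
    r=cv2.minAreaRect((T[:,:2]*1000).astype(np.float32)); print("top",r,np.median(T[:,2]),cv2.boxPoints(r).round().tolist())
    H=S[(S[:,2]>.055)&(S[:,2]<.08)&(S[:,0]<r[0][0]/1000-.1)]
    if len(H)>5:
        print("h",len(H),cv2.minAreaRect((H[:,:2]*1000).astype(np.float32)),np.median(H[:,2]))
z=np.load("top0.npz"); W=cloud(z["d"],z["K"],z["E"])
p=z["p"]
save("crop0",cv2.resize(p[120:230,230:360],None,fx=5,fy=5,interpolation=cv2.INTER_CUBIC))
for n,(u,v) in dict(loupe=(193,245),roll=(188,194),wt=(341,177)).items(): print(n,ray(u,v,.03,z["K"],z["E"]).round(3))
D=W.reshape(-1,3);D=D[(D[:,2]>.42)&(D[:,1]<-.0)&(D[:,1]>-.6)&(D[:,0]>.2)];print("disp",D.min(0),D.max(0))
E
```

```text
top [1486 2059  190   52   90  106  255  104  136   15 4051  422]
top ((697.5228271484375, 176.4723663330078), (170.12318420410156, 166.5102996826172), 88.89762115478516) 0.09683842058096004 [[613.0, 93.0], [779.0, 90.0], [782.0, 260.0], [616.0, 263.0]]
h 202 ((566.8640747070312, 179.68716430664062), (107.89786529541016, 19.92523956298828), 87.32386779785156) 0.071286801411652
side [ 165 3713  319  374  435  461  528  351  780  167 2673  351]
top ((699.7578735351562, 177.90257263183594), (173.78985595703125, 166.65341186523438), 88.58983612060547) 0.09854309675759676 [[614.0, 93.0], [781.0, 89.0], [785.0, 263.0], [619.0, 267.0]]
h 167 ((569.8818969726562, 182.71011352539062), (109.82636260986328, 20.15520477294922), 89.09013366699219) 0.07280412501723355
loupe [0.498 0.399 0.03 ]
roll [0.628 0.422 0.03 ]
wt [0.684 0.032 0.03 ]
disp [ 0.24752169 -0.4142804   0.4201385 ] [ 8.04514615e-01 -2.13759854e-04  6.84932542e-01]
```

View pics/crop0.png

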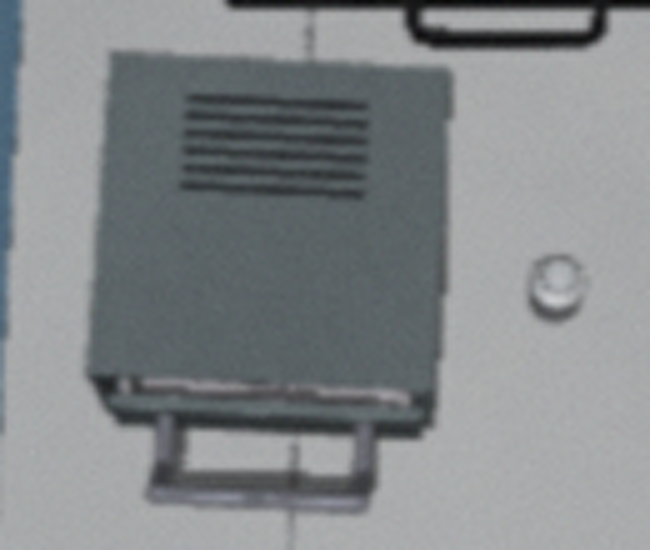

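The crop shows the case nearly square to world (yaw about -0.025), with its front edge at crop row ~400 and the handle bar from (150,495) to (370,507). That puts the bar near x=0.567, y=0.18. The dispenser's near corner is at about (0.50,-0.13). I'll draw back radially and swing at a radius of about 0.38.

```bash
python3 -m handwheel '[{"ty":-35},{"ty":-35},{"ty":-35},{"ty":-35},{"ty":-35},{"ty":-35},{"ty":-35}]' && python3 -m handwheel '[{"tx":34,"ty":-9},{"tx":34,"ty":-9},{"tx":34,"ty":-9},{"tx":34,"ty":-9},{"tx":34,"ty":-9},{"tx":34,"ty":-9},{"tx":23,"ty":-24},{"tx":23,"ty":-24},{"tx":23,"ty":-24},{"tx":23,"ty":-24},{"tx":23,"ty":-24},{"tx":23,"ty":-24}]' && python3 -m handwheel '[{"tx":8,"ty":-30},{"tx":8,"ty":-30},{"tx":8,"ty":-30},{"tx":8,"ty":-30},{"tx":8,"ty":-30},{"tx":8,"ty":-30},{}]'
```

```text
$[0]: bad value
```

```bash
python3 -m handwheel '[{"tx":0,"ty":-35,"tz":0,"roll":0},{"tx":0,"ty":-35,"tz":0,"roll":0},{"tx":0,"ty":-35,"tz":0,"roll":0},{"tx":0,"ty":-35,"tz":0,"roll":0},{"tx":0,"ty":-35,"tz":0,"roll":0},{"tx":0,"ty":-35,"tz":0,"roll":0},{"tx":0,"ty":-35,"tz":0,"roll":0}]'
```

```text
t: 0.68
tool_pos: [0.1219, -0.3579, 0.2304]
tool_rot: [-3.098, -0.513, 0.0]
contact_force: [-0.6, 0.7, 0.9]
opening: 0.0852
grip_force: 0.0
```

All four keys are needed in every row. Next comes the swing.

```bash
python3 -m handwheel '[{"tx":34,"ty":-9,"tz":0,"roll":0},{"tx":34,"ty":-9,"tz":0,"roll":0},{"tx":34,"ty":-9,"tz":0,"roll":0},{"tx":34,"ty":-9,"tz":0,"roll":0},{"tx":34,"ty":-9,"tz":0,"roll":0},{"tx":34,"ty":-9,"tz":0,"roll":0},{"tx":23,"ty":-24,"tz":0,"roll":0},{"tx":23,"ty":-24,"tz":0,"roll":0},{"tx":23,"ty":-24,"tz":0,"roll":0},{"tx":23,"ty":-24,"tz":0,"roll":0},{"tx":23,"ty":-24,"tz":0,"roll":0},{"tx":23,"ty":-24,"tz":0,"roll":0}]' && python3 -m handwheel '[{"tx":8,"ty":-30,"tz":0,"roll":0},{"tx":8,"ty":-30,"tz":0,"roll":0},{"tx":8,"ty":-30,"tz":0,"roll":0},{"tx":8,"ty":-30,"tz":0,"roll":0},{"tx":8,"ty":-30,"tz":0,"roll":0},{"tx":8,"ty":-30,"tz":0,"roll":0},{"tx":0,"ty":0,"tz":0,"roll":-0.12}]' && python3 -m handwheel '[{"tx":0,"ty":0,"tz":0,"roll":-0.12},{"tx":0,"ty":0,"tz":0,"roll":-0.12},{"tx":0,"ty":0,"tz":0,"roll":-0.12},{"tx":0,"ty":0,"tz":0,"roll":-0.12},{"tx":0,"ty":0,"tz":0,"roll":-0.12},{"tx":0,"ty":0,"tz":0,"roll":-0.12},{"tx":0,"ty":0,"tz":0,"roll":-0.12},{"tx":0,"ty":0,"tz":0,"roll":-0.12},{"tx":0,"ty":0,"tz":0,"roll":-0.12},{"tx":0,"ty":0,"tz":0,"roll":0},{"tx":0,"ty":0,"tz":0,"roll":0}]'
```

```text
t: 1.68
tool_pos: [0.3825, -0.0604, 0.231]
tool_rot: [3.099, 0.513, 0.0]
contact_force: [0.3, 0.9, 0.3]
opening: 0.0854
grip_force: 0.0
t: 2.27
tool_pos: [0.3687, 0.1278, 0.2309]
tool_rot: [-3.059, -0.708, 0.001]
contact_force: [0.2, -0.1, 0.3]
opening: 0.0857
grip_force: 0.0
t: 3.18
tool_pos: [0.3696, 0.1237, 0.2309]
tool_rot: [-2.272, -2.169, 0.001]
contact_force: [-0.3, 0.5, -0.8]
opening: 0.0854
grip_force: 0.0
```

```bash
python3 - <<'E'
from h import *
p,d,K,E=grab("wrist"); save("w1",p); print(E.round(3).tolist(),K[0,0])
W=cloud(d,K,E).reshape(-1,3)
S=W[(W[:,0]>.52)&(W[:,0]<.6)&(abs(W[:,1]-.18)<.08)&(W[:,2]>.055)&(W[:,2]<.085)]
print(len(S),np.histogram(S[:,0],np.arange(.52,.601,.005)))
B=S[S[:,0]<.58]
for y in np.arange(.12,.25,.01):
    s=B[abs(B[:,1]-y)<.005]
    if len(s)>4: print(y.round(2),len(s),s[:,0].min().round(4),np.median(s[:,0]).round(4),s[:,0].max().round(4),s[:,2].max().round(4))
E
```

```text
[[0.999, -0.044, -0.013, 0.372], [-0.046, -0.956, -0.29, 0.197], [0.001, 0.291, -0.957, 0.374], [0.0, 0.0, 0.0, 1.0]] 325.9977516206388
1631 (array([  0,   0,   0,   0,   0,   0,   0, 371, 946, 299,   6,   9,   0,
         0,   0,   0]), array([0.52 , 0.525, 0.53 , 0.535, 0.54 , 0.545, 0.55 , 0.555, 0.56 ,
       0.565, 0.57 , 0.575, 0.58 , 0.585, 0.59 , 0.595, 0.6  ]))
0.13 114 0.5579 0.5614 0.5778 0.0749
0.14 133 0.5576 0.5606 0.5678 0.0747
0.15 139 0.5576 0.5611 0.5681 0.0749
0.16 142 0.5581 0.5613 0.5678 0.0747
0.17 152 0.5582 0.5613 0.5678 0.0751
0.18 145 0.5583 0.5617 0.5686 0.0746
0.19 154 0.5589 0.5619 0.5688 0.0751
0.2 162 0.5588 0.5623 0.569 0.075
0.21 165 0.5593 0.5624 0.5688 0.0751
0.22 171 0.5593 0.5623 0.5689 0.0751
0.23 154 0.5597 0.563 0.579 0.075
```

View pics/w1.png

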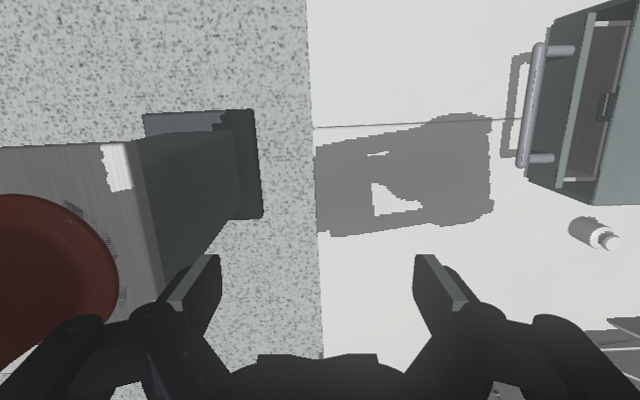

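The wrist view shows the handle bar at about (535,105) and the drawer's front panel behind it. The bar's axis is at x≈0.5635, y≈0.18, with its top at 0.075, which fits the given size.

```bash
python3 -m handwheel '[{"tx":11,"ty":32,"tz":0,"roll":-0.02},{"tx":11,"ty":32,"tz":0,"roll":0},{"tx":11,"ty":32,"tz":0,"roll":0},{"tx":11,"ty":32,"tz":0,"roll":0},{"tx":11,"ty":32,"tz":0,"roll":0},{"tx":11,"ty":32,"tz":0,"roll":0},{"tx":0,"ty":0,"tz":30,"roll":0},{"tx":0,"ty":0,"tz":30,"roll":0},{"tx":0,"ty":0,"tz":30,"roll":0},{"tx":0,"ty":0,"tz":20,"roll":0},{"tx":0,"ty":0,"tz":0,"roll":0},{"tx":0,"ty":0,"tz":0,"roll":0}]' 36 40
```

```text
t: 4.23
tool_pos: [0.5626, 0.1844, 0.1199]
tool_rot: [-2.247, -2.193, 0.004]
contact_force: [0.4, -0.4, 0.6]
opening: 0.0358
grip_force: 0.0
```

```bash
python3 -m handwheel '[{"tx":0,"ty":0.5,"tz":18,"roll":0},{"tx":0,"ty":0,"tz":18,"roll":0},{"tx":0,"ty":0,"tz":18,"roll":0},{"tx":0,"ty":0,"tz":17,"roll":0},{"tx":0,"ty":0,"tz":0,"roll":0},{"tx":0,"ty":0,"tz":0,"roll":0}]' 36 40 && python3 -m handwheel '[{"tx":0,"ty":0,"tz":0,"roll":0},{"tx":0,"ty":0,"tz":0,"roll":0},{"tx":0,"ty":0,"tz":0,"roll":0},{"tx":0,"ty":0,"tz":0,"roll":0},{"tx":0,"ty":0,"tz":0,"roll":0},{"tx":0,"ty":0,"tz":0,"roll":0}]' 0 40
```

```text
t: 4.73
tool_pos: [0.5648, 0.1847, 0.0518]
tool_rot: [2.247, 2.195, 0.002]
contact_force: [0.0, 0.4, -0.6]
opening: 0.0362
grip_force: 0.0
t: 5.23
tool_pos: [0.5642, 0.185, 0.053]
tool_rot: [-2.246, -2.195, -0.0]
contact_force: [-6.3, -1.3, 7.9]
opening: 0.0079
grip_force: 39.1
```

```bash
python3 -m handwheel '[{"tx":0,"ty":-6,"tz":0,"roll":0},{"tx":0,"ty":-12,"tz":0,"roll":0},{"tx":0,"ty":-14,"tz":0,"roll":0},{"tx":0,"ty":-14,"tz":0,"roll":0},{"tx":0,"ty":-14,"tz":0,"roll":0},{"tx":0,"ty":-14,"tz":0,"roll":0},{"tx":0,"ty":-14,"tz":0,"roll":0},{"tx":0,"ty":-14,"tz":0,"roll":0},{"tx":0,"ty":-14,"tz":0,"roll":0},{"tx":0,"ty":-14,"tz":0,"roll":0},{"tx":0,"ty":-8,"tz":0,"roll":0},{"tx":0,"ty":0,"tz":0,"roll":0}]'; python3 -m handwheel '[{"tx":0,"ty":-4,"tz":0,"roll":0},{"tx":0,"ty":-4,"tz":0,"roll":0},{"tx":0,"ty":-3,"tz":0,"roll":0},{"tx":0,"ty":0,"tz":0,"roll":0},{"tx":0,"ty":0,"tz":0,"roll":0}]'
```

```text
t: 6.23
tool_pos: [0.4272, 0.1878, 0.0529]
tool_rot: [2.244, 2.194, 0.006]
contact_force: [-1.0, -2.2, 7.9]
opening: 0.0083
grip_force: 40.7
t: 6.65
tool_pos: [0.4176, 0.188, 0.0529]
tool_rot: [2.244, 2.193, 0.007]
contact_force: [3.1, -2.9, 5.8]
opening: 0.0084
grip_force: 40.6
```

```bash
python3 -m handwheel '[{"tx":0,"ty":-3,"tz":0,"roll":0},{"tx":0,"ty":-2,"tz":0,"roll":0},{"tx":0,"ty":0,"tz":0,"roll":0},{"tx":0,"ty":0,"tz":0,"roll":0}]'
```

```text
t: 6.98
tool_pos: [0.4162, 0.1881, 0.0531]
tool_rot: [2.239, 2.188, 0.019]
contact_force: [18.0, -2.2, -6.1]
opening: 0.0083
grip_force: 39.6
```

The drawer is at its stop: 148 mm of travel, with the force rising to 18 N. I'll release, rise and look.

```bash
python3 -m handwheel '[{"tx":0,"ty":2,"tz":0,"roll":0},{"tx":0,"ty":0,"tz":0,"roll":0},{"tx":0,"ty":0,"tz":0,"roll":0},{"tx":0,"ty":0,"tz":0,"roll":0}]' 34 && python3 -m handwheel '[{"tx":0,"ty":0,"tz":-20,"roll":0},{"tx":0,"ty":0,"tz":-30,"roll":0},{"tx":0,"ty":0,"tz":-35,"roll":0},{"tx":0,"ty":0,"tz":-35,"roll":0},{"tx":0,"ty":0,"tz":-35,"roll":0},{"tx":-20,"ty":-10,"tz":-35,"roll":0},{"tx":-30,"ty":-10,"tz":0,"roll":0},{"tx":-30,"ty":0,"tz":0,"roll":0},{"tx":0,"ty":0,"tz":0,"roll":0},{"tx":0,"ty":0,"tz":0,"roll":0}]' 40
python3 - <<'E'
from h import *
p,d,K,E=grab("wrist"); save("w2",p); np.savez("w2",p=p,d=d,K=K,E=E)
W=cloud(d,K,E)
im=np.zeros((400,640),np.uint8); z=np.nan_to_num(W[...,2]); 
S=W.reshape(-1,3);S=S[(S[:,0]>.38)&(S[:,0]<.62)&(abs(S[:,1]-.18)<.09)]
print(np.histogram(S[:,2],np.arange(0,.11,.005))[0])
E
```

```text
t: 7.32
tool_pos: [0.4112, 0.1881, 0.0499]
tool_rot: [-2.246, -2.195, 0.002]
contact_force: [0.6, 0.1, -1.0]
opening: 0.0341
grip_force: 0.0
t: 8.15
tool_pos: [0.3899, 0.1079, 0.2401]
tool_rot: [-2.249, -2.193, -0.001]
contact_force: [-0.0, -0.3, -0.3]
opening: 0.0399
grip_force: 0.0
[10491     9  2050   789   357   383   433   439   491   944  1156  2342
   275   391  1498   314  1297 14941   256  1297     0]
```

View pics/w2.png

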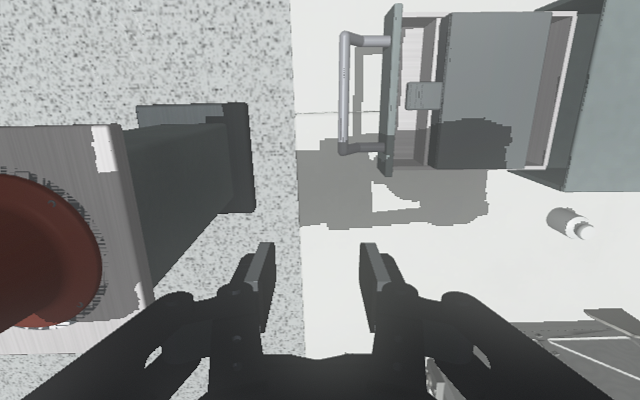

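The drawer is out. The tongue shows at (424,95), the hood at (495,90) and the handle bar at (345,95). Now I'll measure the tongue.

```bash
python3 - <<'E'
from h import *
z=np.load("w2.npz");d,K,E=z["d"],z["K"],z["E"]; W=cloud(d,K,E)
T=W[70:120,395:436].reshape(-1,3);T=T[(T[:,2]>.075)&(T[:,2]<.093)]
T=T[T[:,0]<np.nan_to_num(T[:,0]).max()]
r=lambda A:(cv2.minAreaRect((A[:,:2]*1000).astype(np.float32)),np.median(A[:,2]).round(4))
print("tongue",len(T),r(T),T.min(0),T.max(0))
B=W[30:160,335:365].reshape(-1,3);B=B[(B[:,2]>.058)];print("bar",r(B))
H=W[10:170,446:560].reshape(-1,3);H=H[(H[:,2]>.08)&(H[:,2]<.093)];print("hood",r(H),H.min(0),H.max(0))
E
```

```text
tongue 836 (((483.254150390625, 181.36578369140625), (22.8900146484375, 25.846847534179688), 88.64925384521484), np.float64(0.0833)) [0.47012624 0.16961934 0.07697598] [0.4959424  0.19308783 0.08625013]
bar (((420.5977783203125, 182.66299438476562), (109.1202392578125, 18.843000411987305), 88.92230987548828), np.float64(0.0721))
hood (((542.3443603515625, 180.3094482421875), (129.7882843017578, 83.23260498046875), 89.08563232421875), np.float64(0.0874)) [0.50122448 0.11489532 0.08025535] [0.58478715 0.24584384 0.09011274]
```

The tongue's middle is at (0.4855, 0.1815, 0.079) and the hinge at (0.5825, 0.1795, 0.062). I'll roll the wrist by -1.573 so the fingers close along y.

```bash
python3 -m handwheel '[{"tx":25,"ty":31,"tz":0,"roll":0},{"tx":25,"ty":31,"tz":0,"roll":0},{"tx":26,"ty":30,"tz":0,"roll":0},{"tx":0,"ty":0,"tz":0,"roll":-0.121},{"tx":0,"ty":0,"tz":0,"roll":-0.121},{"tx":0,"ty":0,"tz":0,"roll":-0.121},{"tx":0,"ty":0,"tz":0,"roll":-0.121},{"tx":0,"ty":0,"tz":0,"roll":-0.121},{"tx":0,"ty":0,"tz":0,"roll":-0.121},{"tx":0,"ty":0,"tz":0,"roll":-0.121},{"tx":0,"ty":0,"tz":0,"roll":-0.121},{"tx":0,"ty":0,"tz":0,"roll":-0.121}]' 50 30 && python3 -m handwheel '[{"tx":0,"ty":0,"tz":20,"roll":-0.121},{"tx":0,"ty":0,"tz":20,"roll":-0.121},{"tx":0,"ty":0,"tz":20,"roll":-0.121},{"tx":0,"ty":0,"tz":20,"roll":-0.121},{"tx":0,"ty":0,"tz":20,"roll":0},{"tx":0,"ty":0,"tz":20,"roll":0},{"tx":0,"ty":0,"tz":0,"roll":0},{"tx":0,"ty":0,"tz":0,"roll":0},{"tx":0,"ty":0,"tz":0,"roll":0}]'
```

```text
t: 9.2
tool_pos: [0.4833, 0.1839, 0.2392]
tool_rot: [-0.772, -3.043, 0.001]
contact_force: [-0.1, 0.2, 0.3]
opening: 0.0499
grip_force: 0.0
t: 9.95
tool_pos: [0.4843, 0.1833, 0.1211]
tool_rot: [0.031, 3.141, 0.001]
contact_force: [0.9, -0.2, 0.5]
opening: 0.0503
grip_force: 0.0
```

```bash
python3 -m handwheel '[{"tx":1,"ty":-1.5,"tz":18,"roll":0},{"tx":0,"ty":0,"tz":18,"roll":0},{"tx":0,"ty":0,"tz":16,"roll":0},{"tx":0,"ty":0,"tz":0,"roll":0},{"tx":0,"ty":0,"tz":0,"roll":0}]' && python3 -m handwheel '[{"tx":0,"ty":0,"tz":0,"roll":0},{"tx":0,"ty":0,"tz":0,"roll":0},{"tx":0,"ty":0,"tz":0,"roll":0},{"tx":0,"ty":0,"tz":0,"roll":0},{"tx":0,"ty":0,"tz":0,"roll":0}]' 0 30
python3 - <<'E'
import numpy as np
r=np.hypot(.099,.017);a0=np.arctan2(.017,.099)
x=[-r*np.cos(a0)];P=[(a,-r*np.cos(a0+a)*1e3,r*np.sin(a0+a)*1e3) for a in np.arange(0,1.81,.15)]
for p,q in zip(P,P[1:]): print("a%.2f tx %.1f tz %.1f"%(q[0],-(q[1]-p[1]),-(q[2]-p[2])))
E
```

```text
t: 10.37
tool_pos: [0.4833, 0.1813, 0.0691]
tool_rot: [0.032, 3.141, 0.0]
contact_force: [-0.7, 0.5, -0.1]
opening: 0.0496
grip_force: 0.0
t: 10.78
tool_pos: [0.4844, 0.1821, 0.0705]
tool_rot: [0.033, 3.138, 0.004]
contact_force: [-0.3, 5.0, 6.8]
opening: 0.0233
grip_force: 31.7
a0.15 tx -3.7 tz -14.6
a0.30 tx -5.8 tz -13.9
a0.45 tx -7.8 tz -12.9
a0.60 tx -9.6 tz -11.6
a0.75 tx -11.3 tz -10.0
a0.90 tx -12.6 tz -8.2
a1.05 tx -13.7 tz -6.2
a1.20 tx -14.5 tz -4.1
a1.35 tx -14.9 tz -1.9
a1.50 tx -15.0 tz 0.4
a1.65 tx -14.8 tz 2.6
a1.80 tx -14.3 tz 4.8
```

```bash
python3 -m handwheel '[{"tx":-1,"ty":0,"tz":-7,"roll":0},{"tx":-2.5,"ty":0,"tz":-8,"roll":0},{"tx":-6,"ty":0,"tz":-14,"roll":0},{"tx":-8,"ty":0,"tz":-13,"roll":0},{"tx":-9.5,"ty":0,"tz":-11.5,"roll":0},{"tx":-11,"ty":0,"tz":-10,"roll":0},{"tx":0,"ty":0,"tz":0,"roll":0}]'; python3 -m handwheel '[{"tx":-12.5,"ty":0,"tz":-8,"roll":0},{"tx":-13.5,"ty":0,"tz":-6,"roll":0},{"tx":-14.5,"ty":0,"tz":-4,"roll":0},{"tx":-15,"ty":0,"tz":-2,"roll":0},{"tx":0,"ty":0,"tz":0,"roll":0}]'
python3 - <<'E'
from h import *
p,d,K,E=grab("side"); save("s2",cv2.resize(p[130:300,160:400],None,fx=3,fy=3))
E
```

```text
t: 11.37
tool_pos: [0.5228, 0.1813, 0.1335]
tool_rot: [0.033, 3.138, 0.004]
contact_force: [0.4, 5.7, 0.2]
opening: 0.0228
grip_force: 30.9
t: 11.78
tool_pos: [0.5779, 0.1801, 0.1527]
tool_rot: [0.033, 3.141, 0.004]
contact_force: [-0.9, 5.6, 3.1]
opening: 0.0228
grip_force: 30.9
```

View pics/s2.png

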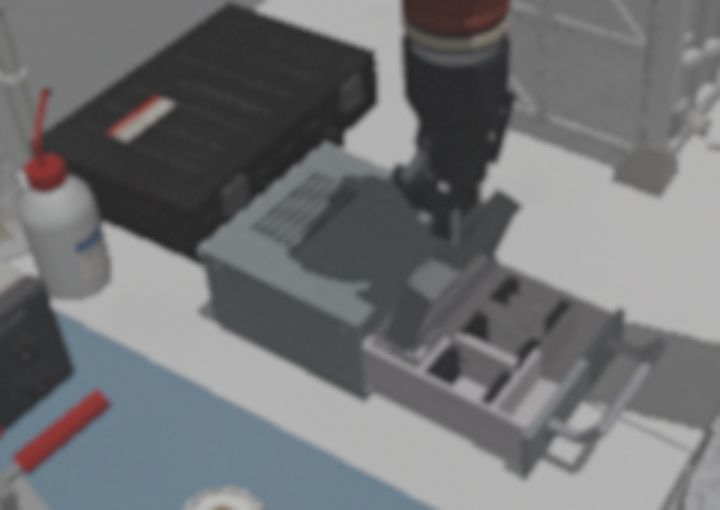

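The side view shows the hood standing nearly upright and still pinched at its tongue (450,225), with the drawer open and its compartments uncovered. I'll go further round the arc and release.

```bash
python3 -m handwheel '[{"tx":-15,"ty":0,"tz":0.5,"roll":0},{"tx":-15,"ty":0,"tz":2.5,"roll":0},{"tx":-12,"ty":0,"tz":4,"roll":0},{"tx":0,"ty":0,"tz":0,"roll":0},{"tx":0,"ty":0,"tz":0,"roll":0}]'; python3 -m handwheel '[{"tx":0,"ty":0,"tz":0,"roll":0},{"tx":0,"ty":0,"tz":0,"roll":0},{"tx":0,"ty":0,"tz":0,"roll":0},{"tx":0,"ty":0,"tz":0,"roll":0},{"tx":0,"ty":0,"tz":-15,"roll":0},{"tx":0,"ty":0,"tz":-25,"roll":0},{"tx":20,"ty":0,"tz":-25,"roll":0},{"tx":40,"ty":0,"tz":-15,"roll":0},{"tx":40,"ty":0,"tz":0,"roll":0},{"tx":30,"ty":0,"tz":0,"roll":0},{"tx":0,"ty":0,"tz":0,"roll":0},{"tx":0,"ty":0,"tz":0,"roll":0}]' 50
python3 - <<'E'
from h import *
p,d,K,E=grab("wrist"); save("w3",p); np.savez("w3",p=p,d=d,K=K,E=E)
E
```

```text
t: 12.25
tool_pos: [0.6203, 0.1793, 0.147]
tool_rot: [0.033, 3.138, 0.004]
contact_force: [0.1, 4.3, 5.8]
opening: 0.0224
grip_force: 29.5
t: 13.25
tool_pos: [0.4885, 0.1809, 0.2256]
tool_rot: [0.031, 3.14, 0.0]
contact_force: [0.2, -0.6, -0.2]
opening: 0.0498
grip_force: 0.0
```

View pics/w3.png

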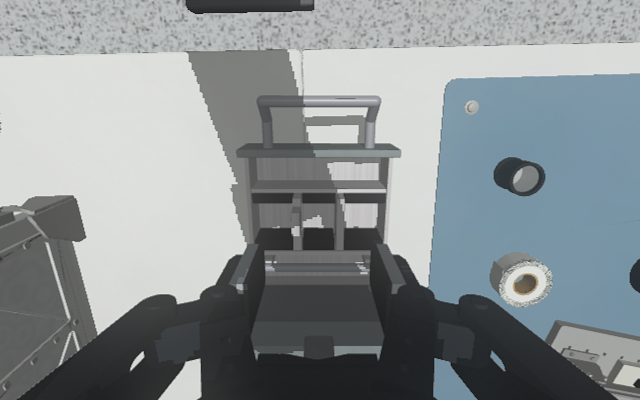

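The wrist view from the front side shows the flap leaning back at the bottom (318,340), and two plates edge-on at columns ~297 and ~340, rows 195-250. Depth should tell which one carries the tab.

```bash
python3 - <<'E'
from h import *
z=np.load("w3.npz");d,K,E=z["d"],z["K"],z["E"]; W=cloud(d,K,E)
S=W[150:262,240:400].reshape(-1,3)
for s in (1,-1):
    y0=.181+s*.022
    for lo,hi in((.045,.065),(.065,.09)):
        T=S[(abs(S[:,1]-y0)<.009)&(S[:,2]>lo)&(S[:,2]<hi)&(S[:,0]>.44)&(S[:,0]<.575)]
        print(s,lo,len(T),T.min(0).round(4) if len(T) else"",T.max(0).round(4) if len(T) else"",np.median(T,0).round(4) if len(T) else "")
save("c3",cv2.resize(z["p"][150:262,240:400],None,fx=4,fy=4,interpolation=cv2.INTER_CUBIC))
E
```

```text
1 0.045 994 [0.4613 0.1942 0.045 ] [0.5745 0.212  0.0621] [0.5248 0.2023 0.0579]
1 0.065 0   
-1 0.045 770 [0.4604 0.15   0.0452] [0.5733 0.168  0.0648] [0.5124 0.1594 0.0536]
-1 0.065 249 [0.5154 0.155  0.0658] [0.5393 0.1631 0.0821] [0.5252 0.1593 0.08  ]
```

View pics/c3.png

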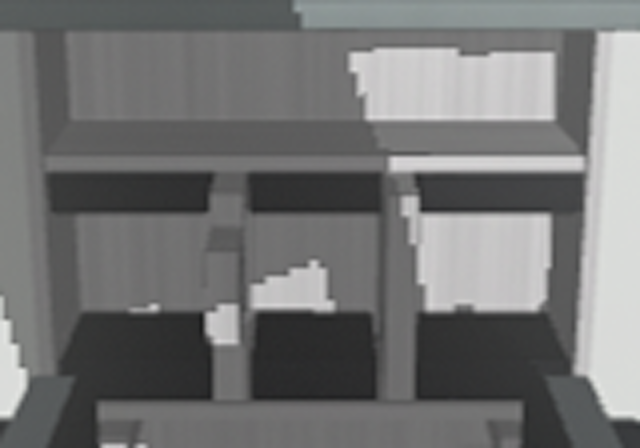

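The crop shows the tab on the left-hand plate at (225,245). By depth it spans x 0.515-0.539 and y 0.155-0.163 with its top at 0.081, matching 24 x 8 mm, so the filter is in the slot on the robot's right.

```bash
python3 -m handwheel '[{"tx":-20,"ty":-11,"tz":0,"roll":0},{"tx":-19,"ty":-10,"tz":0,"roll":0},{"tx":0,"ty":0,"tz":30,"roll":0},{"tx":0,"ty":0,"tz":30,"roll":0},{"tx":0,"ty":0,"tz":30,"roll":0},{"tx":0,"ty":0,"tz":20,"roll":0},{"tx":0,"ty":0,"tz":0,"roll":0},{"tx":0,"ty":0,"tz":0,"roll":0},{"tx":0,"ty":0,"tz":0,"roll":0}]' 30 30
```

```text
t: 14.05
tool_pos: [0.5298, 0.1591, 0.1163]
tool_rot: [0.033, 3.139, 0.001]
contact_force: [0.6, -0.5, 1.1]
opening: 0.0298
grip_force: 0.0
```

```bash
python3 -m handwheel '[{"tx":2,"ty":0,"tz":18,"roll":0},{"tx":0,"ty":0,"tz":18,"roll":0},{"tx":0,"ty":0,"tz":12,"roll":0},{"tx":0,"ty":0,"tz":10,"roll":0},{"tx":0,"ty":0,"tz":0,"roll":0},{"tx":0,"ty":0,"tz":0,"roll":0}]' && python3 -m handwheel '[{"tx":0,"ty":0,"tz":0,"roll":0},{"tx":0,"ty":0,"tz":0,"roll":0},{"tx":0,"ty":0,"tz":0,"roll":0},{"tx":0,"ty":0,"tz":0,"roll":0},{"tx":0,"ty":0,"tz":0,"roll":0},{"tx":0,"ty":0,"tz":0,"roll":0}]' 0 40
```

```text
t: 14.55
tool_pos: [0.5263, 0.1591, 0.0568]
tool_rot: [0.033, 3.141, 0.0]
contact_force: [0.3, -1.3, 0.2]
opening: 0.0301
grip_force: 0.0
t: 15.05
tool_pos: [0.5271, 0.1593, 0.0579]
tool_rot: [0.033, 3.139, 0.001]
contact_force: [0.2, 0.2, 5.1]
opening: 0.0073
grip_force: 41.4
```

```bash
python3 -m handwheel '[{"tx":0,"ty":0,"tz":-8,"roll":0},{"tx":0,"ty":0,"tz":-12,"roll":0},{"tx":0,"ty":0,"tz":-15,"roll":0},{"tx":0,"ty":0,"tz":-20,"roll":0},{"tx":0,"ty":0,"tz":-25,"roll":0},{"tx":0,"ty":0,"tz":-25,"roll":0},{"tx":0,"ty":0,"tz":-25,"roll":0},{"tx":0,"ty":0,"tz":-25,"roll":0},{"tx":0,"ty":0,"tz":-25,"roll":0},{"tx":0,"ty":0,"tz":-25,"roll":0},{"tx":0,"ty":0,"tz":-20,"roll":0},{"tx":0,"ty":0,"tz":-12,"roll":0}]' && python3 -m handwheel '[{"tx":20,"ty":0,"tz":0,"roll":0},{"tx":30,"ty":0,"tz":0,"roll":0},{"tx":20,"ty":0,"tz":0,"roll":0},{"tx":0,"ty":0,"tz":0,"roll":0.08},{"tx":0,"ty":0,"tz":0,"roll":0.11},{"tx":0,"ty":0,"tz":0,"roll":0.11},{"tx":0,"ty":0,"tz":0,"roll":0.11},{"tx":0,"ty":0,"tz":0,"roll":0.11},{"tx":0,"ty":0,"tz":0,"roll":0.11},{"tx":0,"ty":0,"tz":0,"roll":0.11},{"tx":0,"ty":0,"tz":0,"roll":0.11},{"tx":0,"ty":0,"tz":0,"roll":0.11}]' && python3 -m handwheel '[{"tx":0,"ty":0,"tz":0,"roll":0.11},{"tx":0,"ty":0,"tz":0,"roll":0.11},{"tx":0,"ty":0,"tz":0,"roll":0.11},{"tx":0,"ty":0,"tz":0,"roll":0.11},{"tx":0,"ty":0,"tz":0,"roll":0.10},{"tx":0,"ty":0,"tz":0,"roll":0.05},{"tx":0,"ty":0,"tz":0,"roll":0},{"tx":0,"ty":0,"tz":0,"roll":0},{"tx":0,"ty":0,"tz":0,"roll":0},{"tx":0,"ty":0,"tz":0,"roll":0}]'
python3 - <<'E'
from h import *
p,d,K,E=grab("side"); save("s4",cv2.resize(p[60:300,160:420],None,fx=2.4,fy=2.4)); np.savez("s4",p=p,d=d,K=K,E=E)
W=cloud(d,K,E); t=ctrl.get_obs(); print(t["q"].round(3)); c=t["tool_pos"]
S=W.reshape(-1,3);S=S[(abs(S[:,0]-c[0])<.04)&(abs(S[:,1]-c[1])<.05)&(S[:,2]>.2)&(S[:,2]<c[2]-.01)]
print(len(S),S.min(0),S.max(0))
if len(S)>5:
    F=S[S[:,2]<.29]; n=np.linalg.svd(F-F.mean(0))[2]; print(n.round(3)); print(np.percentile(S[:,2],[1,50,99]))
E
```

```text
t: 16.05
tool_pos: [0.5265, 0.1592, 0.2973]
tool_rot: [0.033, 3.137, 0.001]
contact_force: [-0.3, 0.0, 0.1]
opening: 0.0069
grip_force: 40.6
t: 17.05
tool_pos: [0.4555, 0.1604, 0.293]
tool_rot: [-1.487, -2.766, 0.001]
contact_force: [-0.5, -0.4, -1.1]
opening: 0.0067
grip_force: 40.5
t: 17.88
tool_pos: [0.4558, 0.1605, 0.2933]
tool_rot: [-2.22, -2.222, 0.0]
contact_force: [-0.7, -0.0, 0.2]
opening: 0.0074
grip_force: 40.5
[ 0.184 -0.324  1.852 -0.     1.614  0.184]
163 [0.45281977 0.12147514 0.25015122] [0.46170347 0.18147743 0.28278368]
[[ 0.043  0.993  0.109]
 [ 0.025 -0.11   0.994]
 [ 0.999 -0.04  -0.029]]
[0.25060335 0.26446244 0.28197645]
```

View pics/s4.png

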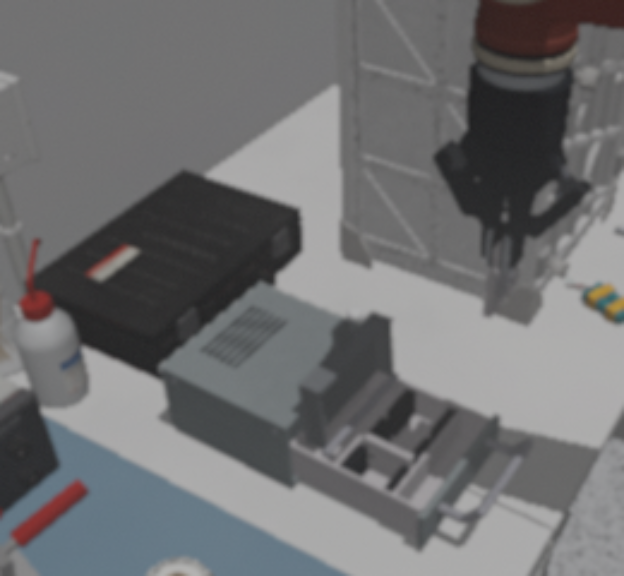

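The side view shows the plate held under the fingers at (497,285), the flap open and the drawer out. The plate's lower edge is at 0.250 and its normal lies along x. Last check: whether working the flap pushed the drawer back in.

```bash
python3 - <<'E'
from h import *
def bar(W,lo,hi):
    r=[]
    for y in np.arange(.15,.22,.01):
        s=W[(abs(W[:,1]-y)<.005)&(W[:,2]>.06)&(W[:,2]<.085)&(W[:,0]>lo)&(W[:,0]<hi)]
        if len(s)>3:r.append((s[:,0].min(),np.median(s[:,0])))
    return len(r),np.mean(r,0).round(4) if r else ""
z=np.load("side0.npz");print("side0",bar(cloud(z["d"],z["K"],z["E"]).reshape(-1,3),.54,.59))
z=np.load("s4.npz");print("side now",bar(cloud(z["d"],z["K"],z["E"]).reshape(-1,3),.39,.44))
for n in("w2","w3"):
    z=np.load(n+".npz");print(n,bar(cloud(z["d"],z["K"],z["E"]).reshape(-1,3),.39,.44))
E
```

```text
side0 (8, array([0.5605, 0.5638]))
side now (8, array([0.4133, 0.4171]))
w2 (8, array([0.4115, 0.4159]))
w3 (8, array([0.4113, 0.4159]))
```

```bash
python3 -c "
from station import ctrl
print(ctrl.finish_job())"
```

```text
the job is handed in; nothing more can be done
None
```

The job is handed in: the drawer is out (I felt its stop; the cameras put its travel at about 147 of 148 mm), the flap is swung well open, and the filter plate is held upright and still with its lower edge about 25 cm above the bench and its face along x. I did not re-measure the loupe, label roll and weight at the end; no move was aimed near them.

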